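# Unjam the nested coffee-grounds containers and return each to the drip tray of its size

## Robot

A 7-joint arm with a two-finger parallel gripper is mounted at the origin on the work surface. World frame = base frame: x ahead of the robot, y to its left, z up, the work surface at z = 0. Lengths are in m, angles in rad, forces in N, time in s.
With the tool pointing down it reaches from about 0.425 to 0.875 m from the base axis. Payload 4.7 kg.
Tool frame: the origin (TCP) lies midway between the tips of the shut fingers; the grasp point (between the pads) lies 19 mm behind it; z points along the fingers, y is the line along which they close (so a half turn about z gives the same grasp; the last joint's range is limited). The gripper opens to 87 mm and grips with 3 to 60 N. Pads are 19 mm wide; open, the fingers measure 117 mm over their backs; the gripper's body (75 mm by 190 mm) begins 51 mm behind the grasp point.
Start: joints at [-1.121, 0.321, -0.07, 1.45, 0.023, 1.371, -0.057], TCP at [0.274, 0.589, 0.223] pointing down, gripper open.
Joint ranges: [-2.86, 2.86], [-0.3, 2.09], [-1.38, 1.24], [0.06, 2.45], [-1.56, 4.7], [0.09, 2.05], [-2.69, 2.69]. Speed limits (rad/s): [2.57, 2.57, 3.14, 3.14, 3.14, 3.14, 3.14].

## Interface

Orientations are given as a rotation vector (axis times angle).
In Python, from bench import ctrl gives the robot as it stands. The module is installed in compiled form; this text tells all that it offers.
- The arm moves only by the shell command python3 -m handwheel 'ROWS' [FORCE]. ROWS is JSON, a list of rows, each a list of 7 numbers: the finger opening in m, from 0 to 0.087, then the shift along the tool's x, y, z in m, then the turn, a rotation vector about the tool's x, y, z in degrees. A call has 1 to 12 rows; each row shifts and turns the commanded pose from where the row before left it, along the tool's axes as they then stand; what a row does not reach is not made up. A row lasts 1/8 s, in which the tool goes at most 62.5 mm and 10.7 degrees, less where a joint would pass 70% of its speed; a pose out of reach is approached as far as the arm can. A call is refused whole if a number of a shift passes 0.0625 or a number of a turn 10.7, either way. A call with a gripper value outside its range is refused whole. The fingers move at their own pace and stop on an object; FORCE is the grip in N (left out, the last holds). Time passes only in rows, so rows that do not move let the fingers close. It gives the time, the measured TCP pose, the force, the opening and the grip force at its end, in the units of the state.
- ctrl.get_state(): the state, without advancing time (a new reading comes with each control period).
- ctrl.get_image(name): name is "scene" or "top" or "wrist"; returns (picture, depth): 400x640x3 uint8, blue, green, red; 400x640 float32, m along the optical axis (not along the pixel's ray), 0 where there is no reading.
- ctrl.camera_info(name): a dict with "intrinsics" (3x3 intrinsics, pixels), "R" (3x3) and "t" (3): a world point X has camera coordinates R X + t. Camera axes: x right, y down, z forward; pixel columns grow to the right and rows downward; lengths in m; the calibration is good to about 2 mm. A picture is of the moment at which its call begins: read the wrist's pose just before it. camera_info takes no time and is no camera call; for the wrist camera it gives the pose at the moment of the call.
- ctrl.close_job(): hands the job in; it is judged then, once.
The state is a dict: "time": time; "joint_positions": joint angles; "qd": joint speeds; "joint_torque": joint torques, N m; "position": TCP position; "tool_rot": TCP orientation; "ft_force": force on the tool from outside, world axes, zero at the start; "torque": the same for the moment, N m; "grip_width": opening from 0.0 (shut) to 1.0 (fully open); "grip_force": force on a finger pad.
Only numpy, scipy, OpenCV 4.12 (cv2) and the standard library are available. Lean on these libraries where they do the work, as an engineer would, in place of code of your own. Each camera call takes 0.05 s, during which the arm holds its last target. There are 200 camera calls.

## Task

Three coffee-grounds containers were washed and pushed one into another, and have jammed. Pull the small and the medium one out of the stack, which stands in the large drip tray, and set each down, not dropped, upright and fully home in the container seat of the drip tray of its own size. Do not disturb the bowl, the screwdriver and the brush.

Things in the scene. Friction and masses are not known exactly. Their poses are not given: they have to be found in the camera images.
- small: Small grounds container: open tapered rectangular tub of grey plastic, 70 mm high, about 110 g. Origin: centre of its underside; z up out of its mouth, x along the short side, y along the long side (turned half round about z it is the same). The top 26 mm is an upright collar, 52 mm (x) by 102 mm (y) outside; below it the walls taper to a base of 35 by 85 mm.
- small_rim (a point): Centre of the small container's mouth, level with its rim, 70 mm above its underside. At the start the collar below it stands proud of the medium one's rim by its 26 mm; the 44 mm below the collar are inside, gripped by springy ribs in the medium one's ends. It comes out straight up with a pull of about 6 to 12 N, easing as it rises, free after 44 mm.
- medium: Medium grounds container: same shape and plastic as the small one, 82 mm high, about 150 g. Collar 26 mm high, 61 mm (x) by 124 mm (y) outside; base 42 by 105 mm. Origin: centre of its underside; axes as for the small one, which is nested in it with axes parallel.
- medium_rim (a point): Centre of the medium container's mouth, level with its rim, 82 mm above its underside. At the start its 26 mm collar stands proud of the large one's rim and 56 mm are inside, gripped like the small one but harder: straight up, a pull of about 10 to 19 N, free after 56 mm. So the small one, pulled straight up by its collar, comes out alone.
- tray_large: Large black drip tray, fixed, 171 mm wide (y), with the large container (collar 70 by 146 mm) held in its seat by two catches: it is at home there and does not come out. Origin: on the bench under the container's centre; axes as for the containers; the steel grille lies on the -x side. Rims above the bench at the start: large 102 mm, medium 128 mm, small 154 mm.
- tray_medium: Medium black drip tray, empty, fixed to the bench, 151 mm wide (y), upper edge 34 mm above the bench: at the rear a rectangular container seat, in front of it (-x side) a steel grille over the catch basin. Origin: on the bench under the centre of the seat.
- seat_medium (a point): Centre of the floor of the medium tray's seat, 8 mm above the bench, axes those of its tray. The seat is 26 mm deep, 52 mm (x) by 115 mm (y). With the medium container fully home its underside is on this floor, its long side along y, its rim 90 mm above the bench, with about 3 mm of play all round.
- tray_small: Small black drip tray, empty, fixed to the bench, 131 mm wide (y), else like the medium one. Origin: on the bench under the centre of the seat; the grille lies on its -x side.
- seat_small (a point): Centre of the floor of the small tray's seat, 8 mm above the bench, axes those of its tray. The seat is 26 mm deep, 45 mm (x) by 95 mm (y). With the small container fully home its underside is on this floor, its long side along y, its rim 78 mm above the bench, with about 3 mm of play all round.
- bowl: Steel bowl, 110 mm across, 40 mm high, standing loose on the bench beyond the trays. Leave alone.
- screwdriver: Screwdriver lying loose on the bench beyond the trays. Leave alone.
- brush: Cleaning brush lying loose on the bench beyond the trays. Leave alone.
Mind the look-alikes: they are no part of the job. Leave any turquoise look-alike of the small alone.

How it is judged:
By the outcome, as a careful person would: the job done as asked, in the order asked, and still so for the second after the job is handed in, with the robot touching nothing.
It also fails if it takes over 64 s, if anything falls off the work surface, if the arm or the gripper's body presses on something with over 40 N, if the wrist force passes 120 N, or if a joint passes its speed limit or range.

## Working session

There is one attempt and no reset: what is moved stays moved. The work goes in short steps, Python scripts to look and compute and a shell command to move; the robot and the scene stay as the last step left them, time stands still between calls to the robot, and variables do not carry over. Pictures are saved under pics/ and viewed, at most 10 in all, crops included, and the job is handed in when it is done.

```bash
mkdir -p pics; python3 - <<'E'
from bench import ctrl
import cv2,numpy as np
s=ctrl.get_state();print({k:np.round(v,3) for k,v in s.items()})
for n in("scene","top"):
    im,d=ctrl.get_image(n);cv2.imwrite(f"pics/{n}0.png",im);np.savez(f"{n}0.npz",im=im,d=d)
    c=ctrl.camera_info(n);print(n,np.round(c["intrinsics"],1).tolist(),np.round(c["R"],3).tolist(),np.round(c["t"],3))
E
```

```text
{'time': np.float64(0.0), 'joint_positions': array([-1.121,  0.322, -0.07 ,  1.452,  0.023,  1.371, -0.057]), 'qd': array([ 0.   , -0.001, -0.   ,  0.   ,  0.001, -0.001, -0.   ]), 'joint_torque': array([ 0.0000e+00, -4.9130e+01, -4.0400e-01, -3.1253e+01, -6.4000e-02,
        4.4000e-02,  0.0000e+00]), 'position': array([0.274, 0.589, 0.221]), 'tool_rot': array([-6.790e-01, -3.067e+00,  3.000e-03]), 'ft_force': array([ 0.402, -0.919, -0.018]), 'torque': array([-0.043,  0.046,  0.031]), 'grip_force': np.float64(0.0), 'grip_width': np.float64(1.0)}
scene [[451.3, 0.0, 319.3], [0.0, 451.3, 194.8], [0.0, 0.0, 1.0]] [[0.081, 0.997, -0.001], [0.759, -0.062, -0.648], [-0.646, 0.052, -0.761]] [-0.059 -0.399  1.641]
top [[447.8, 0.0, 311.4], [0.0, 447.8, 202.3], [0.0, 0.0, 1.0]] [[0.05, -0.999, 0.004], [-0.974, -0.049, -0.223], [0.223, 0.007, -0.975]] [-1.000e-03  6.470e-01  1.236e+00]
```

View pics/scene0.png

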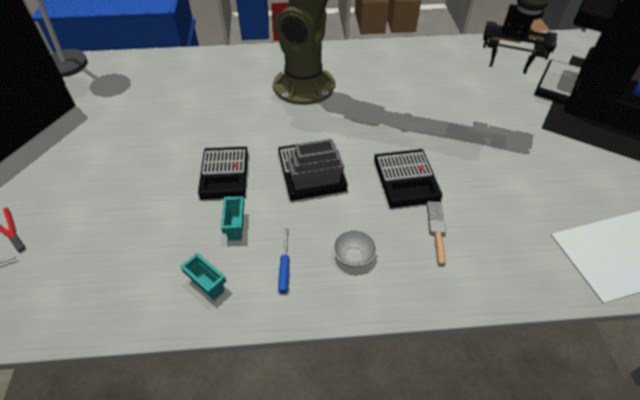

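View pics/top0.png

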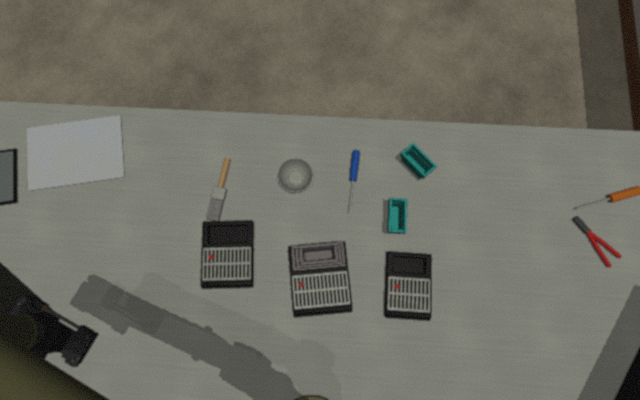

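The trays appear left to right in the top view: medium at (228,254), large with the stack at (320,278), small at (408,285). The turquoise look-alikes are at (398,215) and (418,161). Next I'll measure them.

```bash
cat >h.py <<'E'
from bench import ctrl
import cv2,numpy as np
def ray(c,px,z):
    px=np.atleast_2d(px).astype(float);R,t,K=map(np.array,(c["R"],c["t"],c["intrinsics"]))
    d=np.c_[px,np.ones(len(px))]@np.linalg.inv(K).T@R; o=-R.T@t
    return o+d*((z-o[2])/d[:,2])[:,None]
def world(c,d):
    v,u=np.mgrid[:d.shape[0],:d.shape[1]];K=np.array(c["intrinsics"])
    p=np.stack([(u-K[0,2])/K[0,0]*d,(v-K[1,2])/K[1,1]*d,d],-1)
    return (p-np.array(c["t"]))@np.array(c["R"])
def rect(P):
    (x,y),(w,h),a=cv2.minAreaRect((P[:,:2]*1000).astype(np.float32))
    b=cv2.boxPoints(((x,y),(w,h),a)); e=b[1]-b[0],b[2]-b[1]
    l=max(e,key=np.linalg.norm); ang=np.degrees(np.arctan2(l[1],l[0]))%180
    return [round(float(q),1) for q in(x,y,min(w,h),max(w,h),ang)]
E
python3 - <<'E'
from h import *
f=np.load("top0.npz");im,d=f["im"],f["d"];c=ctrl.camera_info("top")
m=(im.max(2)<60).astype(np.uint8);m[:, :150]=0;m[:200]=0
m=cv2.morphologyEx(m,cv2.MORPH_CLOSE,np.ones((7,7)))
for k in cv2.findContours(m,0,2)[0]:
    if cv2.contourArea(k)>800: print("tray",rect(ray(c,k[:,0],.034)),cv2.boundingRect(k))
W=world(c,d);z=W[...,2]
for lo,hi in((.145,.165),(.12,.135),(.095,.11)):
    s=(z>lo)&(z<hi)&(d>0);s[:,:270]=0;s[:,370:]=0;s[:220]=0;s[330:]=0
    print(lo,s.sum(),rect(W[s]) if s.sum()>4 else "", np.median(W[s],0))
c=ctrl.camera_info("wrist");R=np.array(c["R"]);print(np.round(R,3).tolist(),np.round(-R.T@c["t"],3),np.round(c["intrinsics"],0).tolist())
E
```

```text
tray [424.4, -257.9, 132.3, 187.1, 179.1] (384, 252, 47, 68)
tray [489.2, 270.7, 151.5, 193.6, 3.0] (201, 221, 53, 67)
0.145 324 [489.5, 5.2, 52.4, 101.9, 98.3] [0.48908752 0.00464494 0.15469513]
0.12 308 [489.6, 5.3, 61.7, 123.9, 98.0] [0.48533218 0.0065997  0.12815868]
0.095 315 [489.5, 5.4, 70.3, 145.8, 97.9] [0.47882675 0.00372908 0.10243892]
[[0.422, 0.907, -0.001], [0.865, -0.402, 0.3], [0.272, -0.127, -0.954]] [0.2   0.624 0.384] [[302.0, 0.0, 321.0], [0.0, 302.0, 197.0], [0.0, 0.0, 1.0]]
```

```bash
python3 - <<'E'
from h import *
f=np.load("top0.npz");im,d=f["im"],f["d"];c=ctrl.camera_info("top");W=world(c,d)
for n,(x,y,w,a) in dict(small=(424.4,-257.9,132,-.9),medium=(489.2,270.7,151.5,3)).items():
    a=np.radians(a);Q=W*1000-[x,y,0];u=Q[...,0]*np.cos(a)+Q[...,1]*np.sin(a);v=-Q[...,0]*np.sin(a)+Q[...,1]*np.cos(a)
    print(n)
    for b in range(-100,104,4):
        s=(u>b)&(u<b+4)&(abs(v)<35)&(d>0); print((b,round(float(np.median(W[s][:,2])*1000))),end=" ")
    s=(u>20)&(u<97)&(abs(v)<w/2+5)&(W[...,2]<.018)&(W[...,2]>.004)
    s=cv2.morphologyEx(s.astype(np.uint8),cv2.MORPH_OPEN,np.ones((3,3)))>0
    print("\nfloor",s.sum(),rect(W[s]))
E
```

```text
small
(-100, 2) (-96, 27) (-92, 31) (-88, 33) (-84, 34) (-80, 35) (-76, 34) (-72, 34) (-68, 32) (-64, 28) (-60, 26) (-56, 29) (-52, 28) (-48, 27) (-44, 28) (-40, 29) (-36, 28) (-32, 30) (-28, 35) (-24, 33) (-20, 30) (-16, 25) (-12, 30) (-8, 32) (-4, 28) (0, 25) (4, 25) (8, 24) (12, 26) (16, 33) (20, 29) (24, 33) (28, 36) (32, 35) (36, 14) (40, 10) (44, 10) (48, 9) (52, 9) (56, 9) (60, 8) (64, 9) (68, 8) (72, 10) (76, 9) (80, 25) (84, 34) (88, 34) (92, 34) (96, 2) (100, 2) 
floor 443 [484.4, -266.3, 43.8, 92.6, 88.8]
medium
(-100, 23) (-96, 31) (-92, 33) (-88, 34) (-84, 34) (-80, 34) (-76, 33) (-72, 34) (-68, 25) (-64, 27) (-60, 27) (-56, 24) (-52, 32) (-48, 25) (-44, 25) (-40, 31) (-36, 24) (-32, 34) (-28, 34) (-24, 27) (-20, 31) (-16, 25) (-12, 24) (-8, 31) (-4, 24) (0, 24) (4, 32) (8, 25) (12, 35) (16, 32) (20, 31) (24, 35) (28, 34) (32, 30) (36, 9) (40, 8) (44, 8) (48, 10) (52, 9) (56, 9) (60, 8) (64, 9) (68, 8) (72, 9) (76, 10) (80, 8) (84, 28) (88, 33) (92, 35) (96, 34) (100, 17) 
floor 552 [550.2, 279.3, 49.5, 112.9, 93.4]
```

```bash
cat >>h.py <<'E'
from scipy.spatial.transform import Rotation as Ro
def go(x,y,z,yaw):
    """print tool-frame shift [mm], then turn [deg] that bring the TCP to x,y,z, tool y at world yaw, z down"""
    s=ctrl.get_state();R=Ro.from_rotvec(s["tool_rot"]).as_matrix();a=np.radians(yaw)
    T=np.array([[-np.sin(a),np.cos(a),0],[np.cos(a),np.sin(a),0],[0,0,-1]]).T
    p=np.array([x,y,z])-s["position"]
    print("t",round(float(s["time"]),2),"pos",np.round(s["position"],4),"shift",np.round(R.T@p*1000,1),"turn",np.round(Ro.from_matrix(R.T@T).as_rotvec(degrees=True),2),"shift after turn",np.round(T.T@p*1000,1),"F",np.round(s["ft_force"],1),"grip",np.round([s["grip_width"]*87,s["grip_force"]],1))
E
python3 -c "
from h import *
go(.545,.2,.2,3)"
```

```text
t 0.1 pos [0.2742 0.5888 0.2216] shift [-409.6 -238.1   22. ] turn [-9.000e-02  6.000e-02  6.203e+01] shift after turn [-402.4  250.1   21.6] F [-0.3 -0.3 -0.7] grip [86.8  0. ]
```

```bash
python3 -m handwheel '[[0.087,-0.041,-0.0238,0.0022,0,0,0],[0.087,-0.041,-0.0238,0.0022,0,0,0],[0.087,-0.041,-0.0238,0.0022,0,0,0],[0.087,-0.041,-0.0238,0.0022,0,0,0],[0.087,-0.041,-0.0238,0.0022,0,0,0],[0.087,-0.041,-0.0238,0.0022,0,0,0],[0.087,-0.041,-0.0238,0.0022,0,0,0],[0.087,-0.041,-0.0238,0.0022,0,0,0],[0.087,-0.041,-0.0238,0.0022,0,0,0],[0.087,-0.041,-0.0238,0.0022,0,0,0]]'
python3 -m handwheel '[[0.087,0,0,0,0,0,10.3],[0.087,0,0,0,0,0,10.3],[0.087,0,0,0,0,0,10.3],[0.087,0,0,0,0,0,10.3],[0.087,0,0,0,0,0,10.3],[0.087,0,0,0,0,0,10.3],[0.087,0,0,0,0,0,0],[0.087,0,0,0,0,0,0]]'
python3 - <<'E'
from h import *
go(.545,.2,.2,3)
c=ctrl.camera_info("wrist");im,d=ctrl.get_image("wrist");cv2.imwrite("pics/w1.png",im)
np.savez("w1.npz",im=im,d=d,**c)
E
```

```text
time: 1.35
position: [0.5461, 0.1991, 0.2002]
tool_rot: [-0.679, -3.067, 0.0]
ft_force: [0.0, -0.2, 0.1]
grip_width: 1.001
grip_force: 0.0
time: 2.35
position: [0.5454, 0.2004, 0.2003]
tool_rot: [-2.154, -2.286, 0.001]
ft_force: [-0.2, -0.8, -1.1]
grip_width: 1.001
grip_force: 0.0
t 2.35 pos [0.5454 0.2004 0.2003] shift [-0.4 -0.5  0.3] turn [-0.03  0.01  0.41] shift after turn [-0.4 -0.5  0.3] F [-0.2 -0.8 -1.1] grip [87.1  0. ]
```

View pics/w1.png

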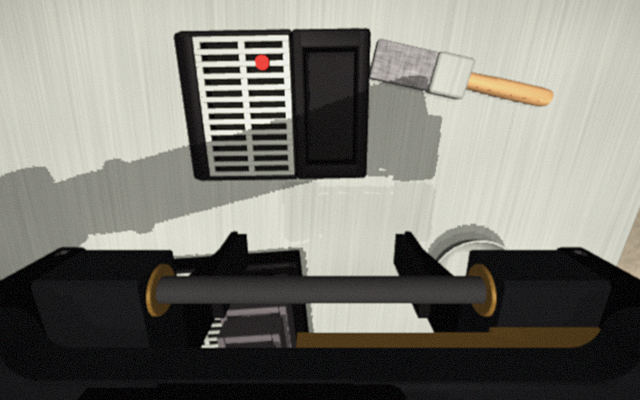

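The picture shows the medium tray with its seat opening at about (303–358, 46–170), seen almost straight down.

```bash
cat >>h.py <<'E'
def seat(fn,box,a0):
    f=np.load(fn);d=f["d"];c={k:f[k] for k in("R","t","intrinsics")};W=world(c,d);u0,v0,u1,v1=box
    b=np.zeros(d.shape,bool);b[v0:v1,u0:u1]=1
    m=(b&(W[...,2]<.021)&(d>0)).astype(np.uint8)
    m=cv2.morphologyEx(cv2.morphologyEx(m,cv2.MORPH_OPEN,np.ones((3,3))),cv2.MORPH_CLOSE,np.ones((5,5)))
    k=max(cv2.findContours(m,0,1)[0],key=cv2.contourArea)
    print("cam",np.round(-c["R"].T@c["t"],3),"opening@34",rect(ray(c,k[:,0],.034)),"@21",rect(ray(c,k[:,0],.021)),cv2.boundingRect(k))
    print("rim z",np.median(W[...,2][b&(W[...,2]>.028)]),"floor z",np.median(W[...,2][m>0]))
    g=cv2.cvtColor(f["im"],6);k=(g<70).astype(np.uint8)
    k=cv2.morphologyEx(k,cv2.MORPH_CLOSE,np.ones((9,9)));n,l=cv2.connectedComponents(k)
    return W,m,g
E
python3 - <<'E'
from h import *
W,m,g=seat("w1.npz",(296,36,366,178),3)
print(g[110,290:375].tolist());print((W[110,290:375,2]*1000).round().astype(int).tolist())
print(g[30:190:1,330].tolist());print((W[30:190,330,2]*1000).round().astype(int).tolist())
E
```

```text
cam [0.542 0.284 0.362] opening@34 [551.5, 277.7, 50.2, 110.5, 94.2] @21 [551.8, 277.5, 52.1, 114.9, 94.2] (305, 51, 50, 111)
rim z 0.03366080456950699 floor z 0.00801017996820811
[245, 171, 70, 19, 14, 15, 33, 41, 41, 44, 37, 45, 39, 32, 19, 18, 6, 19, 19, 28, 26, 32, 34, 24, 27, 21, 21, 19, 28, 19, 21, 22, 19, 24, 18, 29, 21, 26, 23, 19, 23, 28, 27, 21, 18, 26, 24, 22, 23, 25, 22, 23, 23, 21, 25, 26, 21, 27, 28, 23, 25, 23, 22, 9, 4, 10, 14, 16, 19, 22, 18, 20, 21, 11, 20, 9, 11, 30, 89, 125, 134, 137, 136, 140, 141]
[33, 32, 23, 22, 31, 34, 34, 34, 33, 33, 34, 33, 34, 33, 34, 31, 12, 8, 8, 8, 8, 8, 8, 9, 7, 8, 9, 6, 8, 7, 7, 8, 8, 9, 9, 7, 8, 9, 9, 7, 8, 8, 7, 9, 8, 7, 8, 6, 8, 8, 8, 8, 7, 8, 7, 9, 9, 8, 8, 7, 7, 9, 9, 12, 24, 30, 34, 33, 34, 33, 33, 33, 35, 34, 34, 34, 33, 34, 0, -1, 0, 0, 0, 1, -1]
[20, 40, 38, 40, 42, 47, 40, 40, 45, 47, 45, 46, 48, 51, 52, 46, 31, 18, 6, 7, 13, 10, 24, 36, 37, 36, 34, 32, 44, 44, 36, 38, 41, 39, 43, 39, 43, 42, 40, 34, 42, 40, 45, 42, 42, 42, 45, 41, 44, 42, 39, 40, 43, 44, 42, 39, 43, 42, 41, 43, 40, 46, 35, 43, 37, 40, 47, 44, 44, 39, 46, 36
[... 191 characters left out ...]
, 18, 16, 18, 20, 22, 18, 24, 15, 21, 24, 11, 10, 2, 8, 10, 22, 20, 26, 27, 26, 20, 23, 18, 25, 19, 23, 14, 39, 120, 191, 218, 218, 215, 215, 217, 216, 212, 200, 199, 204]
[34, 34, 35, 33, 35, 34, 33, 33, 35, 34, 34, 35, 34, 34, 33, 34, 34, 35, 32, 28, 25, 19, 10, 8, 8, 8, 7, 8, 7, 7, 8, 6, 8, 9, 8, 8, 7, 7, 9, 9, 8, 8, 8, 8, 8, 8, 7, 8, 9, 7, 9, 8, 9, 8, 8, 7, 8, 8, 8, 9, 8, 8, 9, 8, 8, 8, 7, 8, 7, 8, 8, 8, 9, 8, 9, 8, 8, 8, 6, 8, 8, 9, 8, 8, 8, 7, 10, 8, 7, 7, 8, 9, 8, 7, 7, 8, 8, 8, 8, 8, 8, 8, 7, 8, 8, 8, 8, 8, 8, 9, 10, 8, 7, 8, 8, 7, 8, 8, 8, 9, 7, 7, 7, 8, 8, 8, 8, 6, 9, 8, 12, 18, 25, 32, 32, 34, 35, 33, 35, 33, 34, 33, 34, 33, 34, 34, 34, 34, 33, 1, -1, 0, 0, 0, -1, -1, 1, 0, -1, 0]
```

```bash
python3 - <<'E'
from h import *
f=np.load("w1.npz");c={k:f[k] for k in("R","t","intrinsics")};W=world(c,f["d"])
m=((W[...,2]>.029)&(W[...,2]<.039)).astype(np.uint8);m[:,:170]=0;m[:,372:]=0;m[186:]=0
m=cv2.morphologyEx(m,cv2.MORPH_CLOSE,np.ones((15,15)))
k=max(cv2.findContours(m,0,1)[0],key=cv2.contourArea);print(rect(ray(c,k[:,0],.034)),cv2.boundingRect(k))
go(.484,-.345,.2,-1)
E
```

```text
[495.7, 273.4, 150.3, 191.6, 4.3] (174, 28, 197, 153)
t 2.4 pos [0.5455 0.2004 0.2004] shift [-5.408e+02 -9.350e+01  5.000e-01] turn [-0.02  0.01  4.37] shift after turn [-5.464e+02 -5.200e+01  4.000e-01] F [-0.3 -0.6  0.2] grip [86.8  0. ]
```

```bash
python3 -m handwheel '[[0.087,-0.045,-0.0078,0,0,0,0],[0.087,-0.045,-0.0078,0,0,0,0],[0.087,-0.045,-0.0078,0,0,0,0],[0.087,-0.045,-0.0078,0,0,0,0],[0.087,-0.045,-0.0078,0,0,0,0],[0.087,-0.045,-0.0078,0,0,0,0],[0.087,-0.045,-0.0078,0,0,0,0],[0.087,-0.045,-0.0078,0,0,0,0],[0.087,-0.045,-0.0078,0,0,0,0],[0.087,-0.045,-0.0078,0,0,0,0],[0.087,-0.045,-0.0078,0,0,0,0],[0.087,-0.045,-0.0078,0,0,0,0]]'
python3 -m handwheel '[[0.087,0,0,0,0,0,4.4],[0.087,0,0,0,0,0,0],[0.087,0,0,0,0,0,0]]'
python3 - <<'E'
from h import *
go(.484,-.345,.2,-1)
c=ctrl.camera_info("wrist");im,d=ctrl.get_image("wrist");cv2.imwrite("pics/w2.png",im)
np.savez("w2.npz",im=im,d=d,**c)
W=world(c,d);m=((W[...,2]>.029)&(W[...,2]<.039)).astype(np.uint8);m[230:]=0
m=cv2.morphologyEx(cv2.morphologyEx(m,cv2.MORPH_OPEN,np.ones((3,3))),cv2.MORPH_CLOSE,np.ones((15,15)))
for k in cv2.findContours(m,0,1)[0]:
    if cv2.contourArea(k)>3000: print(rect(ray(c,k[:,0],.034)),cv2.boundingRect(k))
E
```

```text
time: 3.9
position: [0.4825, -0.3453, 0.2007]
tool_rot: [2.155, 2.285, 0.001]
ft_force: [-0.2, -0.0, -0.3]
grip_width: 1.0
grip_force: 0.0
time: 4.28
position: [0.483, -0.3431, 0.2004]
tool_rot: [-2.24, -2.202, -0.001]
ft_force: [0.7, 0.1, 0.3]
grip_width: 0.997
grip_force: 0.0
t 4.28 pos [ 0.483  -0.3431  0.2004] shift [-1.9  1.   0.4] turn [ 0.01 -0.03  0.02] shift after turn [-1.9  1.   0.4] F [0.7 0.1 0.3] grip [86.7  0. ]
[430.8, -261.9, 130.0, 184.3, 179.0] (172, 36, 187, 132)
```

View pics/w2.png

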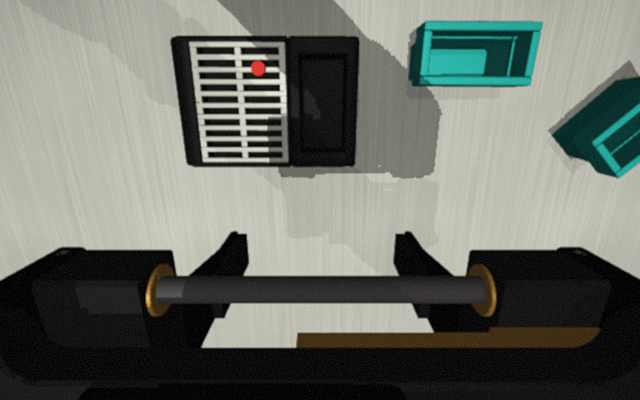

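The small tray's seat opening is at about (300–347, 54–152), and the turquoise tubs are clear of it to the right.

```bash
python3 - <<'E'
from h import *
seat("w2.npz",(292,42,356,162),-1)
go(.489,-.075,.26,8)
E
```

```text
cam [ 0.485 -0.26   0.362] opening@34 [486.8, -262.8, 43.3, 90.5, 89.0] @21 [486.8, -262.9, 45.0, 94.1, 89.0] (301, 58, 43, 92)
rim z 0.033691005756235105 floor z 0.008006818586915354
t 4.33 pos [ 0.4831 -0.343   0.2005] shift [268.1   1.3 -59.3] turn [ 0.02 -0.03 -8.99] shift after turn [264.6  43.1 -59.5] F [0.2 0.1 0.2] grip [86.9  0. ]
```

```bash
python3 -m handwheel '[[0.087,0.0335,0,-0.0075,0,0,0],[0.087,0.0335,0,-0.0075,0,0,0],[0.087,0.0335,0,-0.0075,0,0,0],[0.087,0.0335,0,-0.0075,0,0,0],[0.087,0.0335,0,-0.0075,0,0,0],[0.087,0.0335,0,-0.0075,0,0,0],[0.087,0.0335,0,-0.0075,0,0,0],[0.087,0.0335,0,-0.0075,0,0,0],[0.087,0,0,0,0,0,-9],[0.087,0,0,0,0,0,0],[0.087,0,0,0,0,0,0]]'
python3 - <<'E'
from h import *
c=ctrl.camera_info("wrist");im,d=ctrl.get_image("wrist");cv2.imwrite("pics/w3.png",im)
W=world(c,d);z=W[...,2];print(-np.array(c["R"]).T@c["t"])
for h in(.154,.128,.102):
    m=((z>h-.006)&(z<h+.006)&(d>0)).astype(np.uint8);m[240:]=0;m[:,:100]=0;m[:,540:]=0
    m=cv2.morphologyEx(m,cv2.MORPH_CLOSE,np.ones((5,5)))
    k=max(cv2.findContours(m,0,1)[0],key=cv2.contourArea)
    print(h,rect(ray(c,k[:,0],h)),cv2.boundingRect(k),np.median(z[m>0]))
go(.4895,.0052,.19,8)
E
```

```text
time: 5.7
position: [0.488, -0.0762, 0.2606]
tool_rot: [2.067, 2.366, 0.0]
ft_force: [-0.6, -0.5, 0.1]
grip_width: 1.003
grip_force: 0.0
[0.47778649 0.00622018 0.42254548]
0.154 [492.9, 6.0, 51.8, 101.5, 98.1] (307, 39, 64, 126) 0.15366281340225588
0.128 [493.6, 5.8, 37.7, 89.1, 97.7] (317, 53, 42, 101) 0.1277565934132332
0.102 [492.6, 6.0, 69.8, 144.0, 97.8] (299, 25, 74, 150) 0.10179519979846995
t 5.75 pos [ 0.488  -0.0764  0.2605] shift [80.6 12.4 70.6] turn [ 0.01 -0.   -0.29] shift after turn [80.6 12.9 70.5] F [ 0.3 -0.7 -0.3] grip [87.2  0. ]
```

View pics/w3.png

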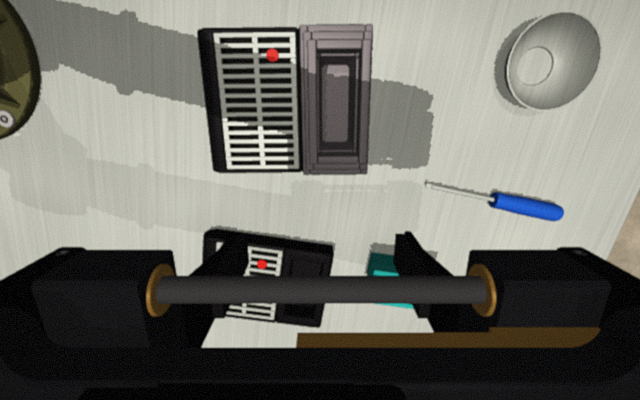

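```bash
python3 -m handwheel '[[0.087,0.027,0.0055,0,0,0,-0.3],[0.087,0.027,0.0055,0,0,0,0],[0.087,0.027,0.0055,0,0,0,0],[0.087,0,0,0.03,0,0,0],[0.087,0,0,0.03,0,0,0],[0.087,0,0,0.03,0,0,0],[0.087,0,0,0.02,0,0,0],[0.087,0,0,0.01,0,0,0],[0.087,0,0,0,0,0,0],[0.087,0,0,0,0,0,0]]' 10
python3 -c "
from h import *
go(.4929,.006,.131,8)"
```

```text
time: 7.0
position: [0.4938, 0.0064, 0.1415]
tool_rot: [2.058, 2.372, 0.002]
ft_force: [0.2, -1.0, 0.0]
grip_width: 0.999
grip_force: 0.0
t 7.0 pos [0.4938 0.0064 0.1415] shift [-0.3 -1.  10.5] turn [ 0.09 -0.    0.1 ] shift after turn [-0.3 -1.  10.5] F [ 0.2 -1.   0. ] grip [87.  0.]
```

```bash
python3 -m handwheel '[[0.087,0,-0.0008,0.0105,0,0,0],[0.07,0,0,0,0,0,0],[0.06,0,0,0,0,0,0],[0.056,0,0,0,0,0,0],[0.054,0,0,0,0,0,0],[0.051,0,0,0,0,0,0],[0.048,0,0,0,0,0,0],[0.045,0,0,0,0,0,0]]' 8
python3 -c "
from h import *
go(.4929,.006,.131,8)"
```

```text
time: 8.0
position: [0.4919, 0.0063, 0.1301]
tool_rot: [-2.058, -2.373, 0.001]
ft_force: [-2.8, 0.3, 2.1]
grip_width: 0.595
grip_force: 8.0
t 8.0 pos [0.4919 0.0063 0.1301] shift [-0.4  0.9 -0.9] turn [-0.05 -0.01  0.13] shift after turn [-0.4  0.9 -0.9] F [-2.8  0.3  2.1] grip [51.8  8. ]
```

```bash
python3 -m handwheel '[[0.04,0,-0.0008,0,0,0,0],[0.04,0,0,0,0,0,0],[0.04,0,0,0,0,0,0],[0.04,0,0,-0.003,0,0,0],[0.04,0,0,-0.005,0,0,0],[0.04,0,0,-0.006,0,0,0],[0.04,0,0,-0.006,0,0,0]]' 50
python3 -c "
from h import *
go(.4929,.006,.131,8)"
```

```text
time: 8.88
position: [0.4904, 0.0061, 0.1498]
tool_rot: [-2.057, -2.372, 0.003]
ft_force: [-1.1, -0.3, -7.1]
grip_width: 0.594
grip_force: 50.0
t 8.88 pos [0.4904 0.0061 0.1498] shift [-0.4  2.6 18.8] turn [-0.15 -0.01  0.13] shift after turn [-0.4  2.5 18.8] F [-1.1 -0.3 -7.1] grip [51.7 50. ]
```

```bash
python3 -m handwheel '[[0.04,0,0,-0.008,0,0,0],[0.04,0,0,-0.008,0,0,0],[0.04,0,0,-0.008,0,0,0],[0.04,0,0,-0.01,0,0,0],[0.04,0,0,-0.015,0,0,0],[0.04,0,0,-0.015,0,0,0],[0.04,0,0,0,0,0,0],[0.04,0,0,0,0,0,0]]' 50
python3 - <<'E'
from h import *
go(.485,-.2629,.21,-1)
c=ctrl.camera_info("wrist");im,d=ctrl.get_image("wrist");cv2.imwrite("pics/w4.png",im)
np.savez("w4.npz",im=im,d=d,**c)
E
```

```text
time: 9.88
position: [0.4913, 0.0063, 0.2139]
tool_rot: [-2.058, -2.373, 0.0]
ft_force: [-0.0, 0.1, -2.3]
grip_width: 0.594
grip_force: 50.0
t 9.88 pos [0.4913 0.0063 0.2139] shift [-265.6  -44.3    3.8] turn [-0.02 -0.    9.13] shift after turn [-269.2   -1.6    3.9] F [-0.   0.1 -2.3] grip [51.7 50. ]
```

View pics/w4.png

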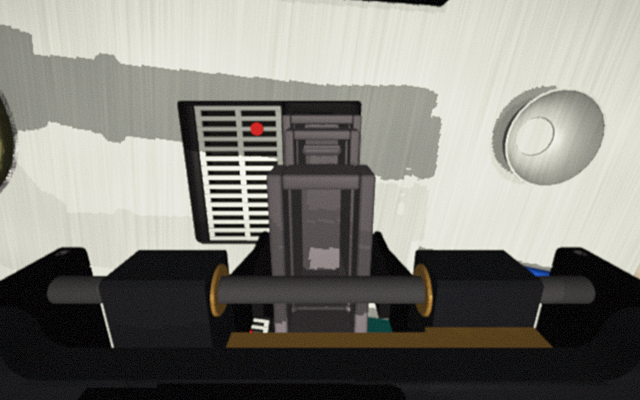

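The small one is out alone: its end is at (269–375, 165–190), and the medium is still in the large one behind it. I'll measure how it sits in the hand.

```bash
cat >>h.py <<'E'
def held(fn,pos,yaw,zlo,zhi,vmax=262):
    f=np.load(fn);d=f["d"];c={k:f[k] for k in("R","t","intrinsics")};W=world(c,d)
    a=np.radians(yaw);Q=W-np.array(pos);u=-Q[...,0]*np.sin(a)+Q[...,1]*np.cos(a);v=Q[...,0]*np.cos(a)+Q[...,1]*np.sin(a)
    b=(d>0)&(W[...,2]>zlo)&(W[...,2]<zhi)&(abs(v)<.04)&(u>.015)&(u<.09);b[vmax:]=0
    print("n",b.sum(),"rim z",np.percentile(W[...,2][b],[50,95]).round(4),"tool-x end mm",(np.percentile(u[b],[99])*1000).round(1))
    for lo in range(20,72,5):
        s=b&(u>lo/1e3)&(u<lo/1e3+.005)
        if s.sum()>5:print(lo,"tool-y min/max",(np.percentile(v[s],[1,99])*1000).round(1))
E
python3 - <<'E'
from h import *
held("w4.npz",(.4908,.0062,.214),8,.228,.25)
E
```

```text
n 3885 rim z [0.2372 0.2384] tool-x end mm [50.8]
20 tool-y min/max [-24.2  27.3]
25 tool-y min/max [-24.5  27. ]
30 tool-y min/max [-24.2  27.2]
35 tool-y min/max [-24.5  27. ]
40 tool-y min/max [-24.1  27.1]
45 tool-y min/max [-23.9  26.6]
50 tool-y min/max [-23.3  26.1]
```

```bash
python3 -m handwheel '[[0.04,-0.0332,-0.0055,0,0,0,0],[0.04,-0.0332,-0.0055,0,0,0,0],[0.04,-0.0332,-0.0055,0,0,0,0],[0.04,-0.0332,-0.0055,0,0,0,0],[0.04,-0.0332,-0.0055,0,0,0,0],[0.04,-0.0332,-0.0055,0,0,0,0],[0.04,-0.0332,-0.0055,0,0,0,4.5],[0.04,-0.0332,-0.0055,0,0,0,4.6],[0.04,0,0,0.04,0,0,0],[0.04,0,0,0.04,0,0,0],[0.04,0,0,0.02,0,0,0],[0.04,0,0,0,0,0,0]]'
python3 -m handwheel '[[0.04,0,0,0,0,0,0]]'
python3 -c "
from h import *
go(.4854,-.2627,.055,-1)
go(.4854,-.2627,.055,-1)"
```

```text
time: 11.42
position: [0.4812, -0.262, 0.1119]
tool_rot: [-2.237, -2.2, 0.004]
ft_force: [0.5, 0.9, -0.9]
grip_width: 0.592
grip_force: 50.0
time: 11.55
position: [0.4833, -0.263, 0.1147]
tool_rot: [2.24, 2.202, 0.0]
ft_force: [0.2, 0.0, -0.9]
grip_width: 0.595
grip_force: 50.0
t 11.55 pos [ 0.4833 -0.263   0.1147] shift [ 0.4  2.  59.7] turn [0.05 0.03 0.03] shift after turn [ 0.4  2.1 59.7] F [ 0.2  0.  -0.9] grip [51.8 50. ]
t 11.55 pos [ 0.4833 -0.263   0.1147] shift [ 0.4  2.  59.7] turn [0.05 0.03 0.03] shift after turn [ 0.4  2.1 59.7] F [ 0.2  0.  -0.9] grip [51.8 50. ]
```

```bash
python3 -m handwheel '[[0.04,0.0003,0.0018,0,0,0,0],[0.04,0,0,0.015,0,0,0],[0.04,0,0,0.015,0,0,0],[0.04,0,0,0.012,0,0,0],[0.04,0,0,0.008,0,0,0],[0.04,0,0,0.004,0,0,0],[0.04,0,0,0,0,0,0],[0.04,0,0,0,0,0,0]]'
python3 -c "
from h import *
go(.4854,-.2627,.054,-1)"
```

```text
time: 12.55
position: [0.485, -0.2627, 0.0605]
tool_rot: [2.24, 2.202, 0.001]
ft_force: [0.2, 0.4, -1.8]
grip_width: 0.591
grip_force: 50.0
t 12.55 pos [ 0.485  -0.2627  0.0605] shift [-0.   0.4  6.5] turn [0.05 0.01 0.03] shift after turn [-0.   0.4  6.5] F [ 0.2  0.4 -1.8] grip [51.4 50. ]
```

```bash
python3 -m handwheel '[[0.04,0,0.0003,0.002,0,0,0],[0.04,0,0,0.002,0,0,0],[0.04,0,0,0.001,0,0,0],[0.04,0,0,0.001,0,0,0],[0.04,0,0,0,0,0,0]]'
python3 -c "
from h import *
go(.4854,-.2627,.054,-1)"
```

```text
time: 13.18
position: [0.485, -0.2625, 0.0543]
tool_rot: [-2.24, -2.202, -0.0]
ft_force: [-1.0, 1.2, 1.7]
grip_width: 0.591
grip_force: 50.0
t 13.18 pos [ 0.485  -0.2625  0.0543] shift [-0.2  0.4  0.3] turn [ 0.   -0.01  0.03] shift after turn [-0.2  0.4  0.3] F [-1.   1.2  1.7] grip [51.4 50. ]
```

```bash
python3 -m handwheel '[[0.04,0,0,0.0005,0,0,0],[0.04,0,0,0,0,0,0]]'
python3 -m handwheel '[[0.056,0,0,0,0,0,0],[0.07,0,0,0,0,0,0],[0.087,0,0,0,0,0,0],[0.087,0,0,0,0,0,0],[0.087,0,0,-0.015,0,0,0],[0.087,0,0,-0.04,0,0,0],[0.087,0,0,-0.04,0,0,0],[0.087,0,0,-0.03,0,0,0],[0.087,-0.04,0,0,0,0,0],[0.087,-0.04,0,0,0,0,0],[0.087,0,0,0,0,0,0],[0.087,0,0,0,0,0,0]]'
python3 - <<'E'
from h import *
go(.4854,-.3427,.2,-1)
c=ctrl.camera_info("wrist");im,d=ctrl.get_image("wrist");cv2.imwrite("pics/w5.png",im)
W=world(c,d);z=W[...,2]
m=((z>.05)&(z<.1)&(d>0)).astype(np.uint8);m[230:]=0;m[:,:260]=0;m[:,380:]=0
r=m.astype(bool)&(z>.07);P=W[r]*1000;A=np.c_[P[:,:2]-P[:,:2].mean(0),np.ones(len(P))];print("rim plane slope/deg,z",np.degrees(np.linalg.lstsq(A,P[:,2],rcond=None)[0][:2]),np.median(P[:,2]),rect(W[r]))
go(.4908,.0062,.2,8)
E
```

```text
time: 13.42
position: [0.485, -0.2625, 0.0542]
tool_rot: [-2.24, -2.202, -0.001]
ft_force: [-2.6, 1.8, 5.7]
grip_width: 0.593
grip_force: 50.0
time: 14.92
position: [0.4838, -0.342, 0.179]
tool_rot: [-2.24, -2.202, -0.001]
ft_force: [0.3, -0.1, -0.7]
grip_width: 1.001
grip_force: 0.0
t 14.93 pos [ 0.4838 -0.342   0.179 ] shift [ -0.6   1.6 -21. ] turn [ 0.03 -0.03  0.03] shift after turn [ -0.6   1.6 -21. ] F [ 0.3 -0.1 -0.7] grip [87.1  0. ]
rim plane slope/deg,z [0.04486636 0.08913111] 77.7911398116829 [485.9, -262.6, 52.2, 102.3, 89.0]
t 14.97 pos [ 0.4841 -0.3414  0.1789] shift [347.7   1.2 -20.8] turn [ 0.03 -0.05 -8.9 ] shift after turn [343.3  55.  -21.1] F [ 0.  -0.5 -0.6] grip [87.  0.]
```

View pics/w5.png

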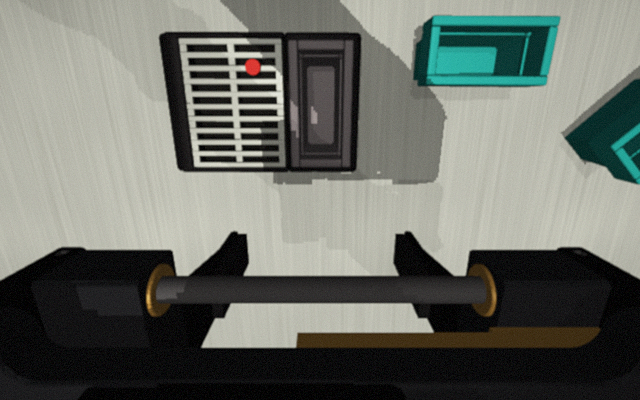

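The small container sits in its seat at (287–358, 35–170), level, with its rim at 77.8 mm, so it is home. On to the medium one.

```bash
python3 -m handwheel '[[0.087,0.0348,0,-0.0021,0,0,0],[0.087,0.0348,0,-0.0021,0,0,0],[0.087,0.0348,0,-0.0021,0,0,0],[0.087,0.0348,0,-0.0021,0,0,0],[0.087,0.0348,0,-0.0021,0,0,0],[0.087,0.0348,0,-0.0021,0,0,0],[0.087,0.0348,0,-0.0021,0,0,0],[0.087,0.0348,0,-0.0021,0,0,0],[0.087,0.0348,0,-0.0021,0,0,-4.4],[0.087,0.0348,0,-0.0021,0,0,-4.5],[0.087,0,0,0,0,0,0],[0.087,0,0,0,0,0,0]]'
python3 -c "
from h import *
go(.4906,.0058,.105,8)"
```

```text
time: 16.48
position: [0.4868, 0.0054, 0.1996]
tool_rot: [2.061, 2.371, -0.001]
ft_force: [0.5, -0.6, 0.2]
grip_width: 1.001
grip_force: 0.0
t 16.48 pos [0.4868 0.0054 0.1996] shift [-0.1  3.8 94.6] turn [-0.01  0.03 -0.01] shift after turn [-0.1  3.8 94.6] F [ 0.5 -0.6  0.2] grip [87.1  0. ]
```

```bash
python3 -m handwheel '[[0.087,0,0.0038,0,0,0,0],[0.087,0,0,0.03,0,0,0],[0.087,0,0,0.03,0,0,0],[0.087,0,0,0.022,0,0,0],[0.087,0,0,0.009,0,0,0],[0.087,0,0,0.0035,0,0,0],[0.075,0,0,0,0,0,0],[0.066,0,0,0,0,0,0],[0.062,0,0,0,0,0,0],[0.058,0,0,0,0,0,0],[0.05,0,0,0,0,0,0],[0.05,0,0,0,0,0,0]]' 8
python3 -c "
from h import *
go(.4906,.0058,.105,8)"
```

```text
time: 17.98
position: [0.4919, 0.0062, 0.1056]
tool_rot: [2.061, 2.369, 0.003]
ft_force: [4.2, 0.6, -1.2]
grip_width: 0.702
grip_force: 8.0
t 17.98 pos [0.4919 0.0062 0.1056] shift [-0.2 -1.3  0.6] turn [ 0.16  0.   -0.05] shift after turn [-0.2 -1.3  0.6] F [ 4.2  0.6 -1.2] grip [61.1  8. ]
```

```bash
python3 -m handwheel '[[0.05,0,0.0008,0,0,0,0],[0.05,0,0,0,0,0,0],[0.05,0,0,0,0,0,0],[0.05,0,0,-0.003,0,0,0],[0.05,0,0,-0.005,0,0,0],[0.05,0,0,-0.006,0,0,0],[0.05,0,0,-0.006,0,0,0]]' 60
python3 -c "
from h import *
go(.4906,.0058,.105,8)"
```

```text
time: 18.85
position: [0.4888, 0.0058, 0.1227]
tool_rot: [-2.06, -2.367, 0.007]
ft_force: [1.5, -0.1, -11.7]
grip_width: 0.696
grip_force: 60.0
t 18.85 pos [0.4888 0.0058 0.1227] shift [-0.2  1.9 17.7] turn [-0.33  0.02 -0.07] shift after turn [-0.2  1.8 17.7] F [  1.5  -0.1 -11.7] grip [60.5 60. ]
```

```bash
python3 -m handwheel '[[0.05,0,0,-0.008,0,0,0],[0.05,0,0,-0.008,0,0,0],[0.05,0,0,-0.008,0,0,0],[0.05,0,0,-0.01,0,0,0],[0.05,0,0,-0.01,0,0,0],[0.05,0,0,-0.015,0,0,0],[0.05,0,0,-0.015,0,0,0],[0.05,0,0,-0.018,0,0,0],[0.05,0,0,0,0,0,0],[0.05,0,0,0,0,0,0]]' 60
python3 - <<'E'
from h import *
go(.5501,.2776,.215,4.2)
s=ctrl.get_state()["position"]
c=ctrl.camera_info("wrist");im,d=ctrl.get_image("wrist");cv2.imwrite("pics/w6.png",im)
np.savez("w6.npz",im=im,d=d,**c)
held("w6.npz",s,8,s[2]+.01,s[2]+.04)
E
```

```text
time: 20.1
position: [0.4912, 0.0061, 0.2168]
tool_rot: [-2.062, -2.37, 0.0]
ft_force: [-0.1, 0.7, -1.6]
grip_width: 0.699
grip_force: 60.0
t 20.1 pos [0.4912 0.0061 0.2168] shift [260.8  95.9   1.7] turn [-0.02 -0.    3.74] shift after turn [266.5  78.6   1.8] F [-0.1  0.7 -1.6] grip [60.8 60. ]
n 6316 rim z [0.2385 0.2398] tool-x end mm [61.9]
20 tool-y min/max [-29.4  31. ]
25 tool-y min/max [-29.   31.3]
30 tool-y min/max [-29.3  30.9]
35 tool-y min/max [-29.3  31.2]
40 tool-y min/max [-28.9  30.8]
45 tool-y min/max [-29.   30.7]
50 tool-y min/max [-29.   31.2]
55 tool-y min/max [-28.6  30.4]
60 tool-y min/max [-28.2  30.2]
```

View pics/w6.png

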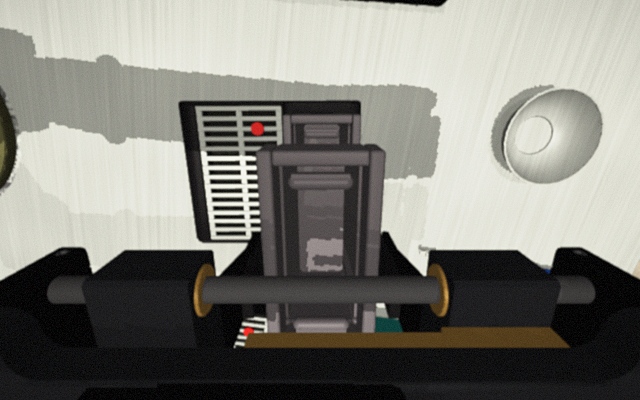

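The medium is out and centred in the hand, with its end at (258–384, 146–165). I'm carrying it to its tray.

```bash
python3 -m handwheel '[[0.05,0.0326,0.012,0,0,0,0],[0.05,0.0326,0.012,0,0,0,0],[0.05,0.0326,0.012,0,0,0,0],[0.05,0.0326,0.012,0,0,0,0],[0.05,0.0326,0.012,0,0,0,0],[0.05,0.0326,0.012,0,0,0,0],[0.05,0.0326,0.012,0,0,0,0],[0.05,0.0326,0.012,0,0,0,3.7],[0.05,0,0,0.04,0,0,0],[0.05,0,0,0.04,0,0,0],[0.05,0,0,0,0,0,0],[0.05,0,0,0,0,0,0]]'
python3 -c "
from h import *
go(.5503,.2776,.075,4.2)"
```

```text
time: 21.65
position: [0.5512, 0.2778, 0.1381]
tool_rot: [2.138, 2.301, 0.002]
ft_force: [0.0, -0.1, -1.4]
grip_width: 0.697
grip_force: 60.0
t 21.65 pos [0.5512 0.2778 0.1381] shift [-0.2 -1.  63.1] turn [ 0.07 -0.03  0.02] shift after turn [-0.1 -0.9 63.1] F [ 0.  -0.1 -1.4] grip [60.6 60. ]
```

```bash
python3 -m handwheel '[[0.05,0,-0.0007,0.01,0,0,0],[0.05,0,0,0.02,0,0,0],[0.05,0,0,0.015,0,0,0],[0.05,0,0,0.01,0,0,0],[0.05,0,0,0.006,0,0,0],[0.05,0,0,0.003,0,0,0],[0.05,0,0,0,0,0,0],[0.05,0,0,0,0,0,0]]'
python3 -c "
from h import *
go(.5503,.2776,.0675,4.2)"
```

```text
time: 22.65
position: [0.5502, 0.2778, 0.0736]
tool_rot: [2.138, 2.302, 0.002]
ft_force: [0.3, -0.1, -2.9]
grip_width: 0.698
grip_force: 60.0
t 22.65 pos [0.5502 0.2778 0.0736] shift [-0.2  0.1  6.1] turn [ 0.05 -0.03  0.03] shift after turn [-0.2  0.1  6.1] F [ 0.3 -0.1 -2.9] grip [60.7 60. ]
```

```bash
python3 -m handwheel '[[0.05,0,0,0.002,0,0,0],[0.05,0,0,0.002,0,0,0],[0.05,0,0,0.001,0,0,0],[0.05,0,0,0.001,0,0,0],[0.05,0,0,0,0,0,0]]'
python3 -c "
from h import *
go(.5503,.2776,.0675,4.2)"
```

```text
time: 23.28
position: [0.5497, 0.2776, 0.0677]
tool_rot: [-2.138, -2.302, 0.0]
ft_force: [-2.5, -0.5, 4.4]
grip_width: 0.695
grip_force: 60.0
t 23.27 pos [0.5497 0.2776 0.0677] shift [0.  0.6 0.2] turn [-0.01 -0.01  0.03] shift after turn [0.  0.6 0.2] F [-2.5 -0.5  4.4] grip [60.4 60. ]
```

```bash
python3 -m handwheel '[[0.064,0,0,0,0,0,0],[0.075,0,0,0,0,0,0],[0.087,0,0,0,0,0,0],[0.087,0,0,0,0,0,0],[0.087,0,0,-0.015,0,0,0],[0.087,0,0,-0.04,0,0,0],[0.087,0,0,-0.04,0,0,0],[0.087,0,0,-0.04,0,0,0],[0.087,-0.04,0,0,0,0,0],[0.087,-0.04,0,0,0,0,0],[0.087,0,0,0,0,0,0],[0.087,0,0,0,0,0,0]]'
python3 - <<'E'
from h import *
go(.55,.2,.2,4.2)
c=ctrl.camera_info("wrist");im,d=ctrl.get_image("wrist");cv2.imwrite("pics/w7.png",im)
W=world(c,d);z=W[...,2]
r=(z>.082)&(z<.11)&(d>0);r[230:]=0;r[:,:260]=0;r[:,400:]=0
P=W[r]*1000;A=np.c_[P[:,:2]-P[:,:2].mean(0),np.ones(len(P))];print("rim slope/deg,z",np.degrees(np.linalg.lstsq(A,P[:,2],rcond=None)[0][:2]),np.median(P[:,2]),rect(W[r]))
im,d=ctrl.get_image("top");cv2.imwrite("pics/top1.png",im)
E
```

```text
time: 24.78
position: [0.5558, 0.1985, 0.203]
tool_rot: [-2.138, -2.302, -0.003]
ft_force: [0.7, 0.0, 0.0]
grip_width: 1.0
grip_force: 0.0
t 24.77 pos [0.5558 0.1985 0.203 ] shift [ 2.  -5.7  3. ] turn [ 0.06 -0.08  0.04] shift after turn [ 2.  -5.7  3. ] F [0.7 0.  0. ] grip [87.  0.]
rim slope/deg,z [0.03150575 0.02084938] 89.73962084423077 [550.6, 277.3, 61.3, 123.6, 94.4]
```

View pics/w7.png

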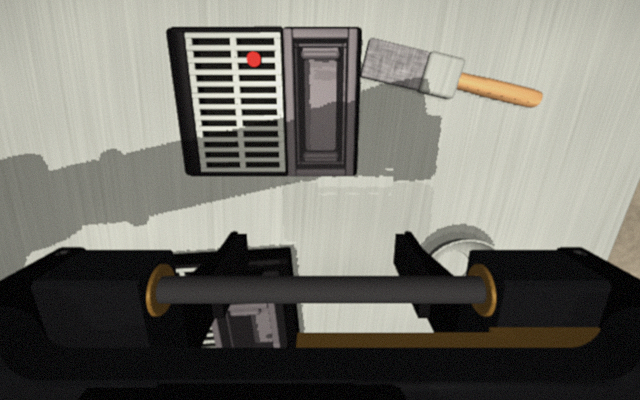

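View pics/top1.png

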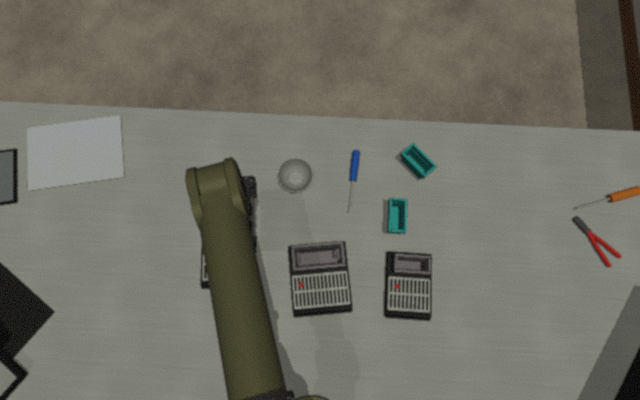

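The medium is home at (285–360, 28–175) with its rim level at 89.7 mm. In the top view the small one is seated at (410,263), and the bowl, screwdriver and look-alikes are where they were; the arm hides the brush there, but the wrist view shows it in its place. The gripper is touching nothing.

```bash
python3 -c "
from bench import ctrl
print(ctrl.close_job())"
```

```text
the job is handed in; nothing more can be done
None
```

The small and medium containers are out of the stack and each is fully home, upright and level in its own tray's seat (rims measured at 77.8 and 89.7 mm); the bowl, screwdriver, brush and look-alikes were left alone, and the job was handed in at about 25 s.

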